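# Pack the toy locomotive kit

### The job

Pack the toy locomotive kit into the wooden tray: put the wheel with the bored hole, the chassis block with the groove, the square axle bar and the turned chimney each down inside the recess that is cut for its shape and size, all the way onto the recess floor, with the chimney standing upright and the chassis groove facing up. The solid disc and the block without a groove are unfinished blanks: leave them where they lie.

Things in the scene. Friction and masses are not known exactly. Their poses are not given: they have to be found in the camera images.
- wheel: Wheel, plain light wood, loose on the table: a flat disc 52 mm across and 26 mm thick, lying flat, with a 20 mm hole bored right through its middle (the table shows through). About 35 g. Origin: its centre, 13 mm above its underside; z is the wheel's axis, up.
- chassis: Chassis block, plain light wood, loose on the table: 76 x 36 x 30 mm (length along its x, width along its y, height) with one open groove 16 mm wide and 14 mm deep along the whole length of its top. About 50 g. Origin: centre of its underside; z up.
- axle: Axle bar, plain light wood, loose on the table: a square bar 80 x 22 x 22 mm lying flat, its length along its x. About 28 g. Origin: its centre, 11 mm above its underside.
- chimney: Chimney, plain light wood, loose on the table, standing: a turned post 55 mm tall, 36 mm across the foot (up to 8 mm), waisted to 26 mm (from 14 to 26 mm up) and 36 mm across again in its cylindrical top part (from 34 to 55 mm up), with a flat solid top. About 40 g. Origin: centre of its underside; z up.
- blank_disc: Look-alike to be left alone, plain light wood, loose on the table: a solid disc 52 mm across and 26 mm thick without any hole. Origin: its centre, 13 mm above its underside.
- blank_block: Look-alike to be left alone, plain light wood, loose on the table: a solid block 76 x 36 x 30 mm without any groove. Origin: centre of its underside; length along its x.
- bay_wheel: Place of the wheel: tile with the larger round recess, 70 mm across, 8 mm deep. One of four 104 mm square, 16 mm thick fixed tiles, two by two in any order in a dark-wood tray (236 mm square, rim 22 mm above the table). Origin: centre of the tile's underside, 4 mm above the table, under the recess's centre; grey felt floor at z = 8 mm, tile top at 16 mm; x, y along its sides.
- bay_chimney: Place of the chimney: tile with the smaller round recess, 54 mm across, 8 mm deep. One of four 104 mm square, 16 mm thick fixed tiles, two by two in any order in a dark-wood tray (236 mm square, rim 22 mm above the table). Origin: centre of the tile's underside, 4 mm above the table, under the recess's centre; grey felt floor at z = 8 mm, tile top at 16 mm; x, y along its sides.
- bay_chassis: Place of the chassis: tile with the wider oblong recess, 92 (x) by 52 mm (y), 8 mm deep. One of four 104 mm square, 16 mm thick fixed tiles, two by two in any order in a dark-wood tray (236 mm square, rim 22 mm above the table). Origin: centre of the tile's underside, 4 mm above the table, under the recess's centre; grey felt floor at z = 8 mm, tile top at 16 mm; x along its length.
- bay_axle: Place of the axle bar: tile with the narrower oblong recess, 92 (x) by 38 mm (y), 8 mm deep. One of four 104 mm square, 16 mm thick fixed tiles, two by two in any order in a dark-wood tray (236 mm square, rim 22 mm above the table). Origin: centre of the tile's underside, 4 mm above the table, under the recess's centre; grey felt floor at z = 8 mm, tile top at 16 mm; x along its length.

How it is judged:
By the outcome, as a careful person would: the job done as asked, in the order asked, and still so for the second after the job is handed in, with the robot touching nothing.
It also fails if it takes over 128 s, if anything falls off the work surface, if the arm or the gripper's body presses on something with over 40 N, if the wrist force passes 120 N, or if a joint passes its speed limit or range.

### The arm

A 6-joint arm with a two-finger parallel gripper is mounted at the origin on the work surface. World frame = base frame: x ahead of the robot, y to its left, z up, the work surface at z = 0. Lengths are in m, angles in rad, forces in N, time in s.
With the tool pointing down it reaches from about 0.3 to 0.85 m from the base axis. Payload 4.2 kg.
Tool frame: the origin (TCP) lies at the very end of the fingers, on their centre line; the grasp point (between the pads) lies 19 mm behind it (env.pinch_z is the distance from the TCP to the grasp point, in m); z points along the fingers, y is the line along which they close (so a half turn about z gives the same grasp; the last joint's range is limited). The gripper opens to 91 mm and grips with 3 to 60 N. Pads are 32 mm wide; open, the fingers measure 118 mm over their backs; the gripper's body (76 mm by 178 mm) begins 60 mm behind the grasp point.
Start: joints at [-1.346, 0.32, 1.565, -0, 1.257, -0.02], TCP at [0.139, -0.558, 0.214] pointing down, gripper open.
Joint ranges: [-3.11, 3.11], [-0.84, 2.01], [0.21, 2.61], [-1.34, 4.49], [0.05, 2.63], [-2.56, 2.56]. Speed limits (rad/s): [2.57, 2.57, 3.14, 3.14, 3.14, 3.14].

### API

Orientations are given as a 3x3 rotation matrix whose columns are the frame's x, y, z axes.
In Python, from plant import env, viewer gives the robot as it stands (env), with the cameras (viewer).
- The arm moves only by the shell command python3 drive.py FILE [FORCE], which reads ROWS from the file FILE. ROWS is a JSON list of rows, 1 to 10 of them, each an object with the fields aperture (the opening from 0.0 (shut) to 1.0 (fully open)), d (a list: dx, dy, dz in fractions of the full range, 1 being 0.5 m), spin (a turn about the tool's z in a scale on which 1.0 is 2 rad); a field left out counts as zero (the opening has to be given); each row shifts and turns the commanded pose from where the row before left it, along the tool's axes as they then stand; what a row does not reach is not made up. A row lasts 1/10 s, in which the tool goes at most 0.05 m and 0.15 rad, less where a joint would pass 70% of its speed; a pose out of reach is approached as far as the arm can. The fingers move at their own pace and stop on an object; FORCE is the grip in N (left out, the last holds). Time passes only in rows, so rows that do not move let the fingers close. It prints the time, the measured TCP pose, the force, the opening and the grip force at its end. A shift or turn number past 1, either way, is cut back to 1. Input that does not fit is refused with a message, and nothing moves.
- env.get_state(): the state, without advancing time (a new reading comes with each control period).
- viewer.grab_frame(name): name is "side" or "top" or "wrist"; returns a dict with "img" (480x640x3 uint8, red, green, blue), "fx", "fy", "cx", "cy" (pixels), "R" (3x3) and "t" (3): a world point X has camera coordinates R X + t. Camera axes: x right, y down, z forward; pixel columns grow to the right and rows downward; lengths in m; the calibration is good to about 2 mm. The wrist camera is an equidistant fisheye: a pixel r from the principal point sees the ray r / f radians off the axis. A picture is of the moment at which its call begins. There is no depth.
- env.close_job(): hands the job in; it is judged then, once.
The state is a dict: "clock": time; "joint_positions": joint angles; "joint_velocities": joint speeds; "tau": joint torques, N m; "tool_pos": TCP position; "orientation": TCP orientation; "contact_force": force on the tool from outside, world axes, zero at the start; "moment": the same for the moment, N m; "gripper_width": opening from 0.0 (shut) to 1.0 (fully open); "finger_force": force on a finger pad.
Only numpy, scipy, OpenCV 4.12 (cv2) and the standard library are available. Lean on these libraries where they do the work, as an engineer would, in place of code of your own. Each camera call takes 0.05 s, during which the arm holds its last target. There are 200 camera calls.

## Working session

There is one attempt and no reset: what is moved stays moved. The work goes in short steps, Python scripts to look and compute and a shell command to move; the robot and the scene stay as the last step left them, time stands still between calls to the robot, and variables do not carry over. Pictures are saved under pics/ and viewed, at most 14 in all, crops included, and the job is handed in when it is done.

```bash
ls; mkdir -p pics; python3 - <<'E'
from plant import env, viewer
import cv2,pickle
for n in("top","side","wrist"):
    f=viewer.grab_frame(n); pickle.dump(f,open(f"pics/{n}0.pkl","wb")); cv2.imwrite(f"pics/{n}0.png",f["img"][:,:,::-1])
    print(n,f["fx"],f["cx"],f["cy"],f["R"],f["t"])
print(env.get_state()["orientation"])
E
```

```text
drive.py
pics
plant.py
top 456.17557997150493 321.28021082879343 236.5925522378298 [[-0.00851672 -0.99989308 -0.01188631]
 [-0.98715155  0.01030371 -0.15945421]
 [ 0.15955964  0.01037556 -0.98713376]] [-0.00126934  0.59775353  0.84599392]
side 615.3441235280101 325.5622740525419 241.70610418577425 [[-0.9700193  -0.24290474 -0.00773638]
 [-0.16925901  0.69807989 -0.69572686]
 [ 0.17439596 -0.67355903 -0.71826477]] [0.54969706 0.14820704 1.09144547]
wrist 371.64829954431775 320.9730092180483 237.49640423736295 [[ 0.24275265 -0.97008659 -0.00177728]
 [-0.93017328 -0.23328416  0.28347164]
 [-0.27540665 -0.06716031 -0.95897897]] [-0.57309776 -0.03238341  0.39132793]
[[ 9.70180171e-01  2.42384674e-01 -3.25115944e-04]
 [ 2.42384892e-01 -9.70179348e-01  1.26392492e-03]
 [-9.06474376e-06 -1.30503809e-03 -9.99999148e-01]]
```

View pics/top0.png

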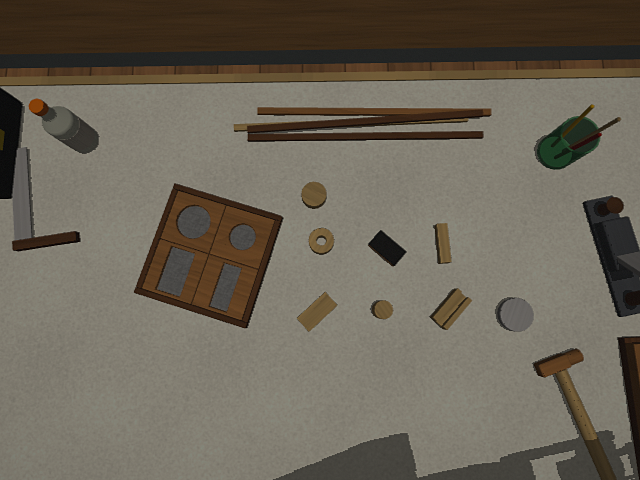

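View pics/side0.png

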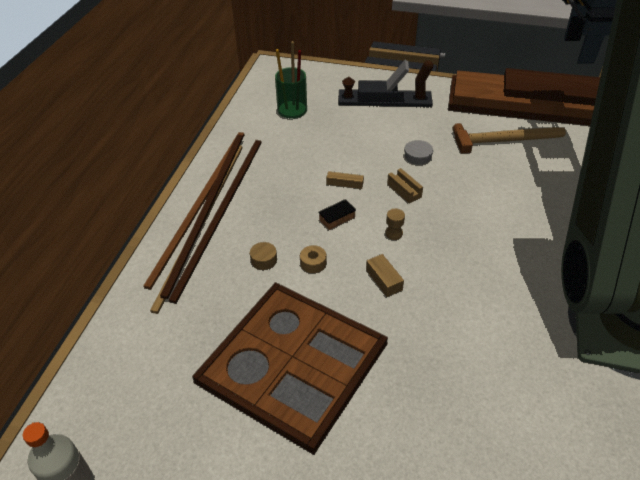

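The top view shows the tray around (210,255), with round recesses at (194,222) large and (242,236) small, and oblong recesses at (177,270) wide and (225,287) narrow. The parts are the wheel (321,240), chimney (382,309), grooved chassis (451,309) and axle (443,243). The blanks are at (314,194) and (317,311). The side view agrees: wheel (313,258), chimney (396,218), chassis (405,185), axle (345,180).

```bash
cat > h.py <<'E'
import numpy as np,cv2,pickle
from plant import env, viewer
def load(n,k=0): return pickle.load(open(f"pics/{n}{k}.pkl","rb"))
def grab(n,k):
    f=viewer.grab_frame(n); pickle.dump(f,open(f"pics/{n}{k}.pkl","wb")); cv2.imwrite(f"pics/{n}{k}.png",f["img"][:,:,::-1]); return f
def rays(f,uv,fish=False):
    uv=np.atleast_2d(uv).astype(float); x=(uv[:,0]-f["cx"])/f["fx"]; y=(uv[:,1]-f["cy"])/f["fy"]
    if fish:
        r=np.hypot(x,y)+1e-12; d=np.c_[x/r*np.sin(r),y/r*np.sin(r),np.cos(r)]
    else: d=np.c_[x,y,np.ones_like(x)]
    R=np.array(f["R"]); return -R.T@np.array(f["t"]), d@R
def onz(f,uv,z,fish=False):
    C,d=rays(f,uv,fish); return C+d*((z-C[2])/d[:,2])[:,None]
def tri(o):  # list of (f,uv,fish)
    A=np.zeros((3,3));b=np.zeros(3);L=[]
    for f,uv,fi in o:
        C,d=rays(f,uv,fi);d=d[0]/np.linalg.norm(d[0]);P=np.eye(3)-np.outer(d,d);A+=P;b+=P@C;L.append((C,P))
    X=np.linalg.solve(A,b); return X,max(np.linalg.norm(P@(X-C)) for C,P in L)
def hsv(f): return cv2.cvtColor(f["img"],cv2.COLOR_RGB2HSV)
E
python3 - <<'E'
from h import *
seeds={"top":dict(wheel=(329,240),chim=(382,309),chas=(442,309),axle=(443,243),bay=0),
"side":dict(wheel=(313,266),chim=(396,218),chas=(405,190),axle=(345,180))}
for n in("top","side"):
    f=load(n);H=hsv(f)
    for k,s in seeds[n].items():
        if s: print(n,k,H[s[1],s[0]])
    print("table",H[380,100] if n=="top" else H[300,500],"felt",H[222,194] if n=="top" else H[367,247])
    print('C',rays(f,(0,0))[0])
a=load("top")["img"][170:340,290:480];b=load("side")["img"][160:300,240:430]
A=cv2.resize(a,None,fx=4,fy=4,interpolation=0)[:590];cv2.imwrite("pics/ca.png",cv2.resize(a,None,fx=3.5,fy=3.5,interpolation=2)[:,:,::-1])
cv2.imwrite("pics/cb.png",cv2.resize(b,None,fx=4,fy=4,interpolation=2)[:,:,::-1])
# felt recesses
for n in("top","side"):
    f=load(n);H=hsv(f);m=((H[...,1]<45)&(H[...,2]<125)).astype(np.uint8)
    m[:, :130]=0
    if n=="top": m[:180]=0;m[330:]=0;m[:,290:]=0
    else: m[:285]=0;m[445:]=0;m[:,:190]=0;m[:,390:]=0
    cs,_=cv2.findContours(m,cv2.RETR_EXTERNAL,cv2.CHAIN_APPROX_NONE)
    for c in cs:
        if cv2.contourArea(c)>150: print(n,cv2.contourArea(c),cv2.minAreaRect(c))
E
```

```text
top wheel [ 18 129 113]
top chim [ 18 125 106]
top chas [ 19 127 108]
top axle [ 19 124 107]
table [ 23  31 131] felt [15 14 75]
C [ 0.45507603 -0.01620595  0.93040839]
side wheel [ 17 148  62]
side chim [ 19 137 117]
side chas [ 19 134  55]
side axle [ 17 144  76]
table [ 23  32 169] felt [30  6 80]
C [0.36795845 0.76521662 0.89131112]
top 711.0 ((224.8992156982422, 286.7944641113281), (17.70322608947754, 45.3411750793457), 18.88608741760254)
top 979.5 ((175.58570861816406, 271.15081787109375), (23.334009170532227, 45.501319885253906), 19.798877716064453)
top 446.5 ((242.0, 237.0), (24.0, 24.0), 90.0)
top 764.0 ((193.5, 221.5), (31.0, 31.0), 90.0)
side 1374.5 ((301.1512451171875, 396.7369689941406), (55.00520324707031, 27.784347534179688), 29.898900985717773)
side 975.0 ((247.5, 367.0), (33.23401641845703, 37.47665786743164), 45.0)
side 754.5 ((335.69122314453125, 349.1288146972656), (51.2911376953125, 16.297866821289062), 27.255327224731445)
side 443.5 ((284.0, 322.5), (21.0, 28.0), 90.0)
```

View pics/ca.png

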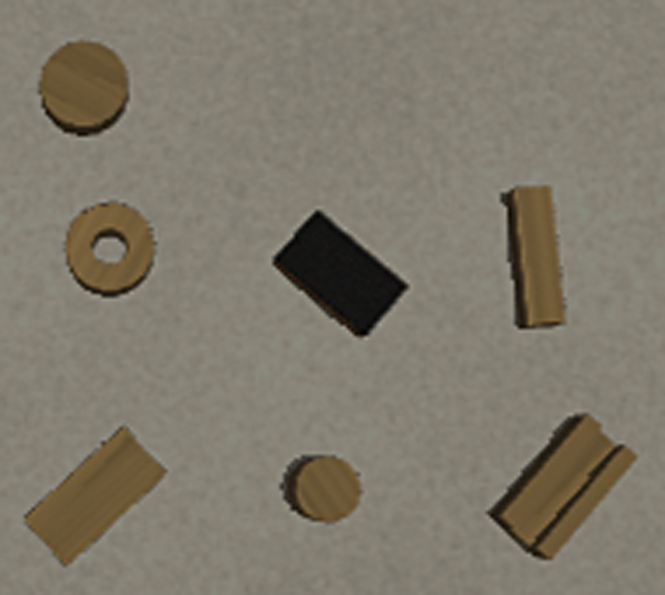

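View pics/cb.png

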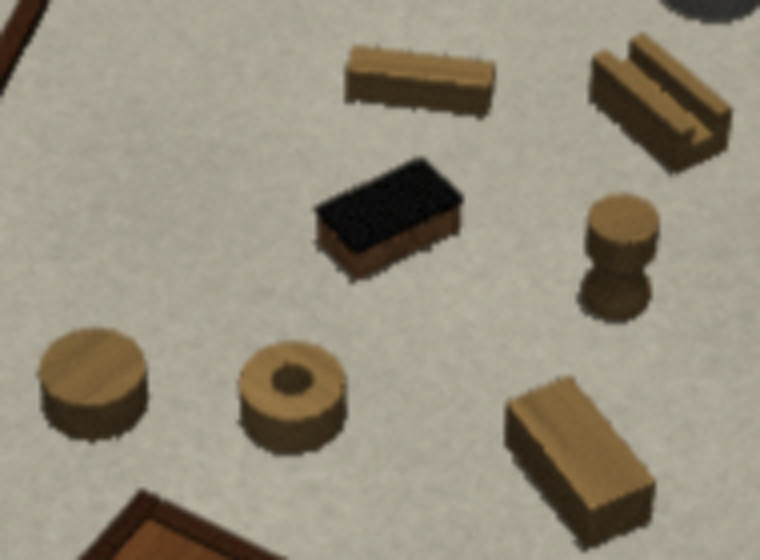

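The enlarged crops confirm which parts are which: the hole shows in the wheel, the groove in the chassis, and the chimney's flat top is distinct. Bright top faces separate cleanly from the dark sides. Next I'll triangulate the top-face centres.

```bash
python3 - <<'E'
from h import *
S={"top":dict(wheel=(321,240),chim=(382,309),chas=(451,309),axle=(443,243)),"side":dict(wheel=(313,256),chim=(396,215),chas=(405,184),axle=(345,176))}
r={};F={n:load(n) for n in S}
for n,v in(("top",85),("side",90)):
    H=hsv(F[n]);m=((H[...,1]>70)&(H[...,2]>v)).astype(np.uint8)
    cs,_=cv2.findContours(m,cv2.RETR_EXTERNAL,cv2.CHAIN_APPROX_NONE)
    for k,s in S[n].items():
        P=[c for c in cs if abs(c.mean((0,1))-s).max()<18 and len(c)>8]
        c=max(P,key=cv2.contourArea) if k!="chas" else np.vstack(P)
        hull=cv2.convexHull(c); M=cv2.moments(hull); r[n,k]=(np.array([M["m10"],M["m01"]])/M["m00"],hull)
        print(n,k,r[n,k][0].round(1),cv2.contourArea(hull))
hz=dict(wheel=.026,chim=.055,chas=.03,axle=.022)
for k in hz:
    X,e=tri([(F[n],r[n,k][0],0) for n in S]);print(k,"tri",X.round(4),"res",round(e,4))
    for n in S:
        p=onz(F[n],r[n,k][1][:,0],hz[k])[:,:2].astype(np.float32); q=cv2.minAreaRect(p*1000);print("  ",n,np.round(q[0],1),np.round(q[1],1),round(q[2],1))
B=dict(wheel=((193.5,221.5),(247.5,367)),chim=((242,237),(284,322.5)),chas=((175.6,271.2),(301.2,396.7)),axle=((224.9,286.8),(335.7,349.1)))
for k,(a,b) in B.items(): print("bay",k,tri([(F["top"],a,0),(F["side"],b,0)]),onz(F["top"],a,.012),onz(F["side"],b,.012))
E
```

```text
top wheel [320.9 239.9] 470.5
top chim [383.3 309.3] 247.0
top chas [452.1 308.8] 724.5
top axle [443.8 242.5] 402.5
side wheel [312.6 254.6] 384.0
side chim [395.7 214.1] 157.0
side chas [406.  181.1] 412.0
side axle [344.7 176.1] 231.5
wheel tri [ 0.594  -0.0059  0.0272] res 0.0004
   top [594.4  -6.1] [48.2 48.7] 89.4
   side [594.3  -7.5] [48.2 49.9] 14.1
chim tri [ 0.4553 -0.1231  0.0569] res 0.0007
   top [ 456.6 -123.6] [32.1 33.7] 88.4
   side [ 454.7 -125. ] [32.  34.5] 44.7
chas tri [ 0.4545 -0.2601  0.0291] res 0.0014
   top [ 455.7 -259.6] [35.4 78. ] 47.5
   side [ 451.7 -258.9] [36.  86.6] 47.7
axle tri [ 0.5867 -0.2518  0.0241] res 0.0004
   top [ 587.9 -252.3] [79.1 21.1] 3.1
   side [ 586.6 -254.5] [81.1 22.2] 2.6
bay wheel (array([0.63652159, 0.25490005, 0.01571313]), np.float64(0.00045924751817768086)) [[0.63772473 0.25608604 0.012     ]] [[0.63718257 0.25274263 0.012     ]]
bay chim (array([0.60329205, 0.15442409, 0.01741404]), np.float64(0.00020126631812642618)) [[0.60437462 0.15546653 0.012     ]] [[0.60454241 0.15064186 0.012     ]]
bay chas (array([0.53497141, 0.28715796, 0.01647304]), np.float64(0.00034083894328499915)) [[0.53570372 0.28869636 0.012     ]] [[0.5354796  0.28469753 0.012     ]]
bay axle (array([0.50261656, 0.18674619, 0.01707992]), np.float64(0.0005007073818326669)) [[0.50338177 0.18794055 0.012     ]] [[0.50289417 0.18335367 0.012     ]]
```

```bash
cat > to.py <<'E'
import sys
from h import *
# to.py x y z [psi_deg]: tool-axis shift from measured pose at present orientation, and turn
a=[float(v) for v in sys.argv[1:]]; s=env.get_state(); R=np.array(s["orientation"]); d=R.T@(np.array(a[:3])-s["tool_pos"])
psi=np.degrees(np.arctan2(R[1,0],R[0,0]))
print("shift",d.round(4),"len",np.linalg.norm(d).round(3),"psi",psi.round(1),"J6",round(s["joint_positions"][5],2),"F",np.round(s["contact_force"],1))
if len(a)>3:
    t=-(np.radians(a[3]-psi)); c,n=np.cos(a[3]*np.pi/180),np.sin(a[3]*np.pi/180)
    w=R@d; print("turn",t.round(3),"shift if turned first",np.round([c*w[0]+n*w[1],n*w[0]-c*w[1],-w[2]],4))
E
python3 to.py .594 -.0065 .12
```

```text
shift [ 0.5747 -0.4242  0.0939] len 0.72 psi 14.0 J6 -0.02 F [ 0.1  0.1 -1.3]
```

The rows are not in the units I measure in: shifts go in shares of 0.5 m and turns go in shares of 2 rad. I convert before sending: 0.036 m is 0.072, -0.0265 m is -0.053.

```bash
echo '[{"aperture": 1, "d": [0.072, -0.053, 0.0116]}, {"aperture": 1, "d": [0.072, -0.053, 0.0116]}, {"aperture": 1, "d": [0.072, -0.053, 0.0116]}, {"aperture": 1, "d": [0.072, -0.053, 0.0116]}, {"aperture": 1, "d": [0.072, -0.053, 0.0116]}, {"aperture": 1, "d": [0.072, -0.053, 0.0116]}, {"aperture": 1, "d": [0.072, -0.053, 0.0116]}, {"aperture": 1, "d": [0.072, -0.053, 0.0116]}, {"aperture": 1, "d": [0.072, -0.053, 0.0116]}, {"aperture": 1, "d": [0.072, -0.053, 0.0116]}]' > next.json && python3 drive.py next.json 20 | tail -5
echo '[{"aperture": 1, "d": [0.072, -0.053, 0.0116]}, {"aperture": 1, "d": [0.072, -0.053, 0.0116]}, {"aperture": 1, "d": [0.072, -0.053, 0.0116]}, {"aperture": 1, "d": [0.072, -0.053, 0.0116]}, {"aperture": 1, "d": [0.072, -0.053, 0.0116]}, {"aperture": 1, "d": [0.0704, -0.0532, 0.0124]}, {"aperture": 1}]' > next.json && python3 drive.py next.json | tail -3
python3 to.py .594 -.0065 .06
python3 - <<'E'
from h import *
grab("wrist",1)
E
```

```text
tool_pos: [0.4252, -0.2119, 0.1557]
orientation: [[0.97, 0.242, 0.0], [0.242, -0.97, -0.0], [-0.0, 0.0, -1.0]]
contact_force: [0.6, 0.2, 0.5]
gripper_width: 0.999
finger_force: 0.0
contact_force: [-0.8, -0.2, -0.0]
gripper_width: 0.999
finger_force: 0.0
shift [-0.0039  0.0027  0.0593] len 0.059 psi 14.3 J6 1.3 F [-0.8 -0.2 -0. ]
```

View pics/wrist1.png

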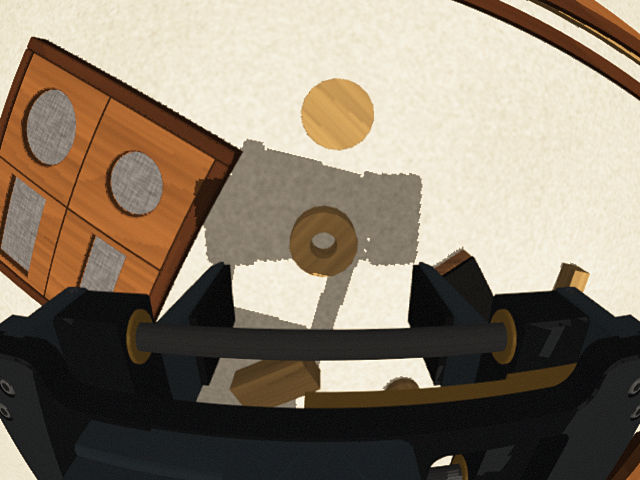

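The wrist view shows the wheel at about (323,241), centred between the fingers, and the tray recesses at upper left. I'll cross-check both against the wrist calibration.

```bash
python3 - <<'E'
from h import *
f=load("wrist",1);H=hsv(f);m=((H[...,1]<75)&(H[...,2]<190)).astype(np.uint8);m[:,205:]=0;m[:60]=0;m[300:]=0
m=cv2.morphologyEx(m,cv2.MORPH_OPEN,np.ones((5,5)))
for c in cv2.findContours(m,cv2.RETR_EXTERNAL,cv2.CHAIN_APPROX_NONE)[0]:
    if cv2.contourArea(c)>700:
        p=onz(f,c[:,0],.012,1)[:,:2]*1000;q=cv2.minAreaRect(p.astype(np.float32));print(c.mean((0,1)).round(),np.round(q[0],1),np.round(q[1],1),q[2])
m=(cv2.inRange(H,(5,75,40),(30,255,200)));m=m[190:290,270:375]
c=max(cv2.findContours(m,0,1)[0],key=cv2.contourArea)[:,0]+[270,190];print("wheel",cv2.minEnclosingCircle(c),onz(f,cv2.minEnclosingCircle(c)[0],.026,1),onz(f,(324,240),.026,1))
X=tri([(f,cv2.minEnclosingCircle(c)[0],1),(load("top"),(320.9,239.9),0)]);print(X)
E
```

```text
[101. 269.] [513. 185.] [34.5 60.5] 72.59730529785156
[ 22. 224.] [533.3 291. ] [46.1 86.8] 72.37418365478516
[137. 183.] [602.5 156.8] [50.9 48.5] 10.14391040802002
[ 51. 127.] [635.1 258.1] [63.8 65.1] 61.79424285888672
wheel ((322.74151611328125, 241.15660095214844), 36.227169036865234) [[ 0.59662579 -0.00323575  0.026     ]] [[ 0.5977245  -0.00391658  0.026     ]]
(array([ 0.59519154, -0.00474673,  0.02043147]), np.float64(0.001091444182570699))
```

Converted, 0.04 m is 0.08, 0.002 m is 0.004.

```bash
echo '[{"aperture": 1, "d": [-0.006, 0.004, 0.08]}, {"aperture": 1, "d": [0, 0, 0.08]}, {"aperture": 1, "d": [0, 0, 0.0566]}, {"aperture": 1}, {"aperture": 0}, {"aperture": 0}, {"aperture": 0}, {"aperture": 0}, {"aperture": 0}, {"aperture": 0}]' > next.json && python3 drive.py next.json 20 | tail -5
echo '[{"aperture": 0}, {"aperture": 0}, {"aperture": 0, "d": [0, 0, -0.08]}, {"aperture": 0, "d": [0, 0, -0.06]}, {"aperture": 0}]' > next.json && python3 drive.py next.json | tail -5; python3 to.py .6365 .2555 .08
```

```text
tool_pos: [0.5926, -0.0096, 0.0132]
orientation: [[0.97, 0.243, 0.001], [0.243, -0.97, -0.0], [0.001, 0.0, -1.0]]
contact_force: [-1.2, 0.4, 4.0]
gripper_width: 0.564
finger_force: 20.0
tool_pos: [0.5952, -0.0098, 0.0865]
orientation: [[0.97, 0.242, 0.009], [0.242, -0.97, -0.001], [0.008, 0.003, -1.0]]
contact_force: [1.1, 0.9, 0.6]
gripper_width: 0.561
finger_force: 20.0
shift [ 0.1043 -0.2474  0.0067] len 0.269 psi 14.0 J6 1.29 F [1.1 0.9 0.6]
```

Converted, -0.0412 m is -0.0824, 0.0174 m is 0.0348.

```bash
echo '[{"aperture": 0, "d": [0.0348, -0.0824, 0]}, {"aperture": 0, "d": [0.0348, -0.0824, 0]}, {"aperture": 0, "d": [0.0348, -0.0824, 0]}, {"aperture": 0, "d": [0.0348, -0.0824, 0]}, {"aperture": 0, "d": [0.0348, -0.0824, 0]}, {"aperture": 0, "d": [0.0348, -0.0824, 0]}, {"aperture": 0}, {"aperture": 0}]' > next.json && python3 drive.py next.json | tail -5;  python3 to.py .6365 .2555 .027
python3 - <<'E'
from h import *
grab("wrist",2)
E
```

```text
tool_pos: [0.6326, 0.256, 0.0806]
orientation: [[0.97, 0.245, -0.003], [0.244, -0.97, -0.002], [-0.003, 0.001, -1.0]]
contact_force: [-0.2, -0.8, -1.1]
gripper_width: 0.569
finger_force: 20.0
shift [0.0038 0.0013 0.0536] len 0.054 psi 14.2 J6 1.69 F [-0.2 -0.8 -1.1]
```

View pics/wrist2.png

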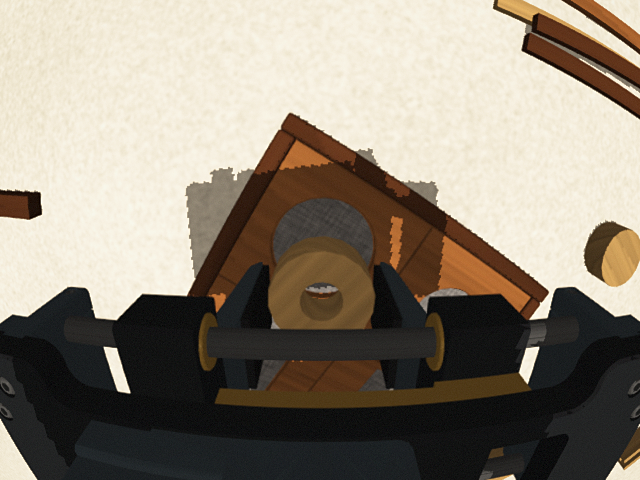

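The wheel (centre about 322,295) is held level over the large recess (centre about 323,245, seen in perspective beneath it). Next: lower it and release.

Converted, 0.02 m is 0.04, 0.0038 m is 0.0076.

```bash
echo '[{"aperture": 0, "d": [0.0076, 0.0026, 0.04]}, {"aperture": 0, "d": [0, 0, 0.04]}, {"aperture": 0, "d": [0, 0, 0.027]}, {"aperture": 0}, {"aperture": 0, "d": [0, 0, 0.002]}, {"aperture": 0.75}, {"aperture": 0.75}, {"aperture": 0.75}]' > next.json && python3 drive.py next.json | tail -5
echo '[{"aperture": 0.75, "d": [0, 0, -0.06]}, {"aperture": 0.75, "d": [0, 0, -0.1]}, {"aperture": 1, "d": [0, 0, -0.08]}, {"aperture": 1}]' > next.json && python3 drive.py next.json | tail -5;python3 to.py .4545 -.2595 .12 -42.5
python3 - <<'E'
from h import *
grab("wrist",3)
E
```

```text
tool_pos: [0.6379, 0.2553, 0.0287]
orientation: [[0.97, 0.242, 0.001], [0.242, -0.97, 0.0], [0.001, -0.0, -1.0]]
contact_force: [1.0, 1.0, -0.5]
gripper_width: 0.745
finger_force: 0.0
tool_pos: [0.6413, 0.2567, 0.156]
orientation: [[0.97, 0.243, 0.014], [0.243, -0.97, 0.005], [0.015, -0.002, -1.0]]
contact_force: [0.4, -0.6, 1.1]
gripper_width: 0.897
finger_force: 0.0
shift [-0.3069  0.4555  0.0307] len 0.55 psi 14.0 J6 1.69 F [ 0.4 -0.6  1.1]
turn 0.987 shift if turned first [0.211  0.5068 0.036 ]
```

View pics/wrist3.png

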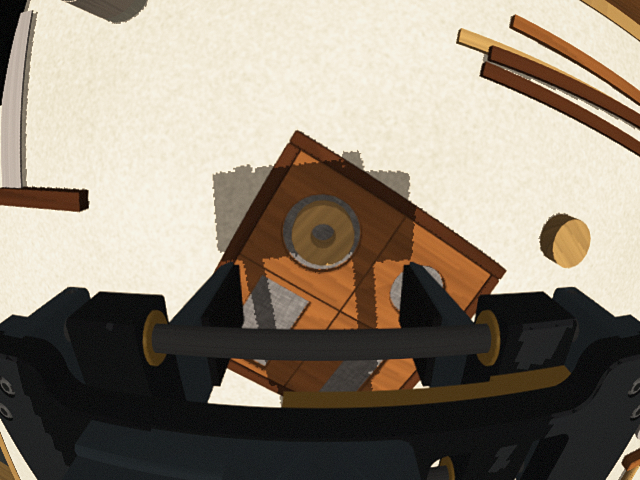

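The wheel sits centred in the large recess at (322,232) with felt visible all around. Next is the chassis.

Converted, 0.038 m is 0.076, -0.0256 m is -0.0512.

```bash
echo '[{"aperture": 1, "d": [-0.0512, 0.076, 0.005]}, {"aperture": 1, "d": [-0.0512, 0.076, 0.005]}, {"aperture": 1, "d": [-0.0512, 0.076, 0.005]}, {"aperture": 1, "d": [-0.0512, 0.076, 0.005]}, {"aperture": 1, "d": [-0.0512, 0.076, 0.005]}, {"aperture": 1, "d": [-0.0512, 0.076, 0.005]}, {"aperture": 1, "d": [-0.0512, 0.076, 0.005]}, {"aperture": 1, "d": [-0.0512, 0.076, 0.005]}, {"aperture": 1, "d": [-0.0512, 0.076, 0.005]}, {"aperture": 1, "d": [-0.0512, 0.076, 0.005]}]' > next.json && python3 drive.py next.json | tail -5
echo '[{"aperture": 1, "d": [-0.0512, 0.076, 0.005]}, {"aperture": 1, "d": [-0.0512, 0.076, 0.005]}, {"aperture": 1, "spin": 0.0705}, {"aperture": 1, "spin": 0.0705}, {"aperture": 1, "spin": 0.0705}, {"aperture": 1, "spin": 0.0705}, {"aperture": 1, "spin": 0.0705}, {"aperture": 1, "spin": 0.0705}, {"aperture": 1, "spin": 0.0705}, {"aperture": 1}]' > next.json && python3 drive.py next.json | tail -5;python3 to.py .4545 -.2595 .011 -42.5
python3 - <<'E'
from h import *
grab("wrist",4)
E
```

```text
tool_pos: [0.4795, -0.1768, 0.1218]
orientation: [[0.97, 0.243, -0.002], [0.243, -0.97, 0.001], [-0.002, -0.001, -1.0]]
contact_force: [0.3, -0.3, 0.4]
gripper_width: 0.994
finger_force: 0.0
tool_pos: [0.4492, -0.2612, 0.1169]
orientation: [[0.737, -0.676, -0.002], [-0.676, -0.737, 0.001], [-0.002, 0.001, -1.0]]
contact_force: [-0.4, 0.8, 0.7]
gripper_width: 0.998
finger_force: 0.0
shift [ 0.003  -0.0049  0.1059] len 0.106 psi -42.5 J6 1.76 F [-0.4  0.8  0.7]
turn -0.0 shift if turned first [ 0.0027 -0.0048  0.1059]
```

View pics/wrist4.png

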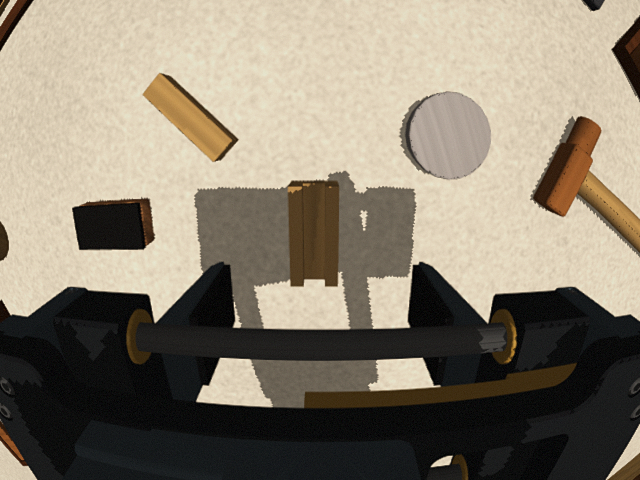

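The chassis lies square between the fingers at about (314,233), with the groove up and running along the tool's x axis. Next: grip it.

Converted, 0.04 m is 0.08, 0.003 m is 0.006.

```bash
echo '[{"aperture": 1, "d": [0.006, -0.009, 0.08]}, {"aperture": 1, "d": [0, 0, 0.08]}, {"aperture": 1, "d": [0, 0, 0.051]}, {"aperture": 1}, {"aperture": 0}, {"aperture": 0}, {"aperture": 0}, {"aperture": 0}, {"aperture": 0}, {"aperture": 0}]' > next.json && python3 drive.py next.json 20 | tail -5
echo '[{"aperture": 0}, {"aperture": 0}, {"aperture": 0}, {"aperture": 0}]' > next.json && python3 drive.py next.json | tail -5
echo '[{"aperture": 0, "d": [0, 0, -0.08]}, {"aperture": 0, "d": [0, 0, -0.1]}, {"aperture": 0}]' > next.json && python3 drive.py next.json | tail -5; python3 to.py .5355 .287 .10 -17.6
```

```text
tool_pos: [0.4554, -0.2606, 0.0128]
orientation: [[0.737, -0.676, 0.001], [-0.676, -0.737, -0.0], [0.001, -0.0, -1.0]]
contact_force: [0.6, 0.2, 0.1]
gripper_width: 0.507
finger_force: 0.0
tool_pos: [0.4554, -0.2605, 0.0126]
orientation: [[0.737, -0.676, 0.0], [-0.676, -0.737, -0.0], [0.0, 0.0, -1.0]]
contact_force: [-0.3, 0.0, 2.4]
gripper_width: 0.394
finger_force: 20.0
tool_pos: [0.4593, -0.2629, 0.1083]
orientation: [[0.737, -0.676, 0.011], [-0.676, -0.737, -0.007], [0.013, -0.003, -1.0]]
contact_force: [0.8, -0.9, -0.1]
gripper_width: 0.395
finger_force: 20.0
shift [-0.3156 -0.4568  0.0053] len 0.555 psi -42.5 J6 1.77 F [ 0.8 -0.9 -0.1]
turn -0.435 shift if turned first [-0.0936 -0.5472  0.0083]
```

Converted, -0.0456 m is -0.0912, -0.0078 m is -0.0156, -0.145 rad is -0.0725.

```bash
echo '[{"aperture": 0, "spin": -0.0725}, {"aperture": 0, "spin": -0.0725}, {"aperture": 0, "spin": -0.0725}, {"aperture": 0, "d": [-0.0156, -0.0912, 0]}, {"aperture": 0, "d": [-0.0156, -0.0912, 0]}, {"aperture": 0, "d": [-0.0156, -0.0912, 0]}, {"aperture": 0, "d": [-0.0156, -0.0912, 0]}, {"aperture": 0, "d": [-0.0156, -0.0912, 0]}, {"aperture": 0, "d": [-0.0156, -0.0912, 0]}, {"aperture": 0, "d": [-0.0156, -0.0912, 0]}]' > next.json && python3 drive.py next.json | tail -5
echo '[{"aperture": 0, "d": [-0.0156, -0.0912, 0]}, {"aperture": 0, "d": [-0.0156, -0.0912, 0]}, {"aperture": 0, "d": [-0.0156, -0.0912, 0]}, {"aperture": 0, "d": [-0.0156, -0.0912, 0]}, {"aperture": 0, "d": [-0.0156, -0.0912, 0]}, {"aperture": 0}, {"aperture": 0}]' > next.json && python3 drive.py next.json | tail -5;python3 to.py .5355 .287 .0265 -17.6
python3 - <<'E'
from h import *
grab("wrist",5)
E
```

```text
tool_pos: [0.4994, 0.0621, 0.1018]
orientation: [[0.953, -0.302, -0.001], [-0.302, -0.953, -0.0], [-0.001, 0.0, -1.0]]
contact_force: [2.1, -0.5, -0.4]
gripper_width: 0.391
finger_force: 20.0
tool_pos: [0.5308, 0.2899, 0.1012]
orientation: [[0.954, -0.3, -0.002], [-0.3, -0.954, -0.001], [-0.001, 0.002, -1.0]]
contact_force: [-0.2, -1.0, -1.2]
gripper_width: 0.392
finger_force: 20.0
shift [0.0054 0.0012 0.0747] len 0.075 psi -17.5 J6 2.36 F [-0.2 -1.  -1.2]
turn 0.002 shift if turned first [0.0053 0.0013 0.0747]
```

View pics/wrist5.png

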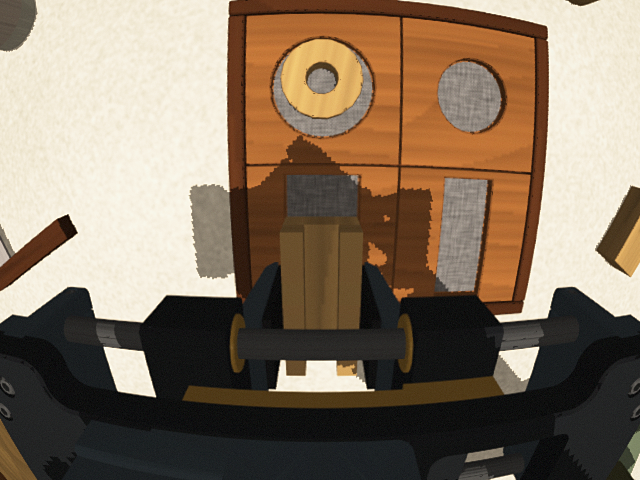

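The chassis is held parallel to the wide oblong recess (x columns 288–358), groove up, with the recess below it. The wheel at (322,80) is seated. Next: lower it.

Converted, 0.03 m is 0.06, 0.004 m is 0.008.

```bash
echo '[{"aperture": 0, "d": [0.008, 0.0024, 0.06]}, {"aperture": 0, "d": [0, 0, 0.06]}, {"aperture": 0, "d": [0, 0, 0.025]}, {"aperture": 0}, {"aperture": 0}]' > next.json && python3 drive.py next.json | tail -5;python3 to.py .5355 .287 .0256 -17.6
```

```text
tool_pos: [0.5356, 0.2866, 0.0307]
orientation: [[0.953, -0.303, 0.001], [-0.303, -0.953, 0.0], [0.001, -0.001, -1.0]]
contact_force: [0.3, -0.1, 0.3]
gripper_width: 0.393
finger_force: 20.0
shift [-0.0003 -0.0003  0.0051] len 0.005 psi -17.7 J6 2.35 F [ 0.3 -0.1  0.3]
turn -0.001 shift if turned first [-0.0003 -0.0004  0.0051]
```

Converted, 0.0045 m is 0.009.

```bash
echo '[{"aperture": 0, "d": [0, 0, 0.009]}, {"aperture": 0}, {"aperture": 0.65}, {"aperture": 0.65}, {"aperture": 0.65}, {"aperture": 0.65}]' > next.json && python3 drive.py next.json | tail -5
echo '[{"aperture": 0.65, "d": [0, 0, -0.06]}, {"aperture": 0.65, "d": [0, 0, -0.1]}, {"aperture": 1, "d": [0, 0, -0.04]}, {"aperture": 1}]' > next.json && python3 drive.py next.json | tail -5;python3 to.py .587 -.253 .12 3
```

```text
tool_pos: [0.5351, 0.2872, 0.0256]
orientation: [[0.953, -0.302, 0.0], [-0.302, -0.953, 0.0], [0.0, -0.0, -1.0]]
contact_force: [0.0, -0.6, -0.1]
gripper_width: 0.646
finger_force: 0.0
tool_pos: [0.5372, 0.2882, 0.1295]
orientation: [[0.953, -0.302, 0.007], [-0.302, -0.953, 0.004], [0.006, -0.006, -1.0]]
contact_force: [0.0, -0.3, 1.0]
gripper_width: 0.795
finger_force: 0.0
shift [0.211  0.5009 0.0078] len 0.544 psi -17.6 J6 2.35 F [ 0.  -0.3  1. ]
turn -0.359 shift if turned first [0.0214 0.5431 0.0095]
```

Converted, 0.0453 m is 0.0906, 0.0018 m is 0.0036, -0.12 rad is -0.06.

```bash
echo '[{"aperture": 1, "spin": -0.06}, {"aperture": 1, "spin": -0.06}, {"aperture": 1, "spin": -0.06}, {"aperture": 1, "d": [0.0036, 0.0906, 0]}, {"aperture": 1, "d": [0.0036, 0.0906, 0]}, {"aperture": 1, "d": [0.0036, 0.0906, 0]}, {"aperture": 1, "d": [0.0036, 0.0906, 0]}, {"aperture": 1, "d": [0.0036, 0.0906, 0]}, {"aperture": 1, "d": [0.0036, 0.0906, 0]}, {"aperture": 1, "d": [0.0036, 0.0906, 0]}]' > next.json && python3 drive.py next.json | tail -5
echo '[{"aperture": 1, "d": [0.0036, 0.0906, 0]}, {"aperture": 1, "d": [0.0036, 0.0906, 0]}, {"aperture": 1, "d": [0.0036, 0.0906, 0]}, {"aperture": 1, "d": [0.0036, 0.0906, 0]}, {"aperture": 1, "d": [0.0036, 0.0906, 0]}, {"aperture": 1}, {"aperture": 1}]' > next.json && python3 drive.py next.json | tail -5;python3 to.py .587 -.253 .0115 3
python3 - <<'E'
from h import *
grab("wrist",6);grab("top",6)
E
```

```text
tool_pos: [0.5633, -0.0306, 0.124]
orientation: [[0.999, 0.053, -0.002], [0.053, -0.999, 0.0], [-0.002, -0.0, -1.0]]
contact_force: [1.7, -0.1, -0.8]
gripper_width: 1.0
finger_force: 0.0
tool_pos: [0.5842, -0.2551, 0.1237]
orientation: [[0.999, 0.051, -0.003], [0.051, -0.999, 0.002], [-0.003, -0.002, -1.0]]
contact_force: [-0.1, 1.1, -1.1]
gripper_width: 0.998
finger_force: 0.0
shift [ 0.0031 -0.0017  0.1122] len 0.112 psi 2.9 J6 1.09 F [-0.1  1.1 -1.1]
turn -0.002 shift if turned first [ 0.0029 -0.0019  0.1122]
```

View pics/wrist6.png

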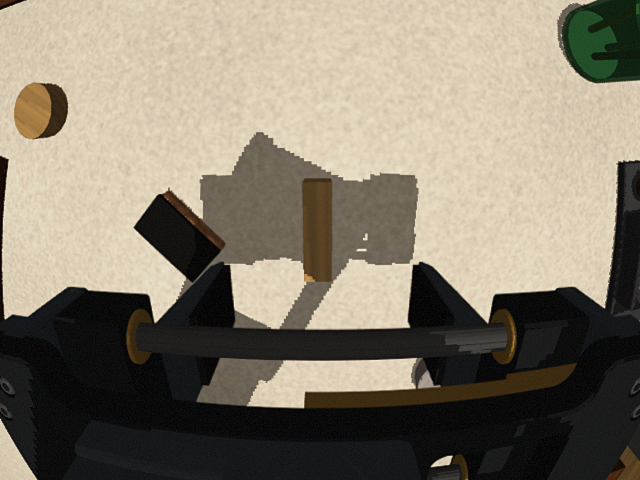

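The axle lies parallel to the fingers at (317,232). The black block's nearest corner, at (223,245), is about 70 mm to the left, so I'll descend with the opening reduced to 0.7.

Converted, 0.0405 m is 0.081, 0.04 m is 0.08.

```bash
echo '[{"aperture": 0.7, "d": [0.005, -0.003, 0.06]}, {"aperture": 0.7, "d": [0, 0, 0.08]}, {"aperture": 0.7, "d": [0, 0, 0.081]}, {"aperture": 0.7}, {"aperture": 0}, {"aperture": 0}, {"aperture": 0}, {"aperture": 0}, {"aperture": 0}, {"aperture": 0}]' > next.json && python3 drive.py next.json 20 | tail -5
echo '[{"aperture": 0}, {"aperture": 0}, {"aperture": 0}, {"aperture": 0}]' > next.json && python3 drive.py next.json | tail -5
echo '[{"aperture": 0, "d": [0, 0, -0.08]}, {"aperture": 0, "d": [0, 0, -0.08]}, {"aperture": 0}]' > next.json && python3 drive.py next.json | tail -5; python3 to.py .503 .186 .09 -17.6
```

```text
tool_pos: [0.588, -0.2532, 0.0157]
orientation: [[0.999, 0.053, 0.001], [0.053, -0.999, -0.0], [0.001, 0.001, -1.0]]
contact_force: [-1.3, -0.5, 2.3]
gripper_width: 0.234
finger_force: 20.0
tool_pos: [0.5879, -0.2532, 0.0157]
orientation: [[0.999, 0.053, 0.001], [0.053, -0.999, -0.0], [0.001, 0.001, -1.0]]
contact_force: [-1.3, 0.1, 5.7]
gripper_width: 0.236
finger_force: 20.0
tool_pos: [0.5912, -0.2547, 0.1006]
orientation: [[0.999, 0.053, 0.011], [0.053, -0.999, -0.005], [0.01, 0.005, -1.0]]
contact_force: [0.7, -0.1, -0.4]
gripper_width: 0.237
finger_force: 20.0
shift [-0.065  -0.4448  0.0076] len 0.45 psi 3.0 J6 1.09 F [ 0.7 -0.1 -0.4]
turn 0.36 shift if turned first [-0.2173 -0.3934  0.0106]
```

Converted, -0.0393 m is -0.0786, -0.0217 m is -0.0434, 0.12 rad is 0.06.

```bash
echo '[{"aperture": 0, "spin": 0.06}, {"aperture": 0, "spin": 0.06}, {"aperture": 0, "spin": 0.06}, {"aperture": 0, "d": [-0.0434, -0.0786, 0]}, {"aperture": 0, "d": [-0.0434, -0.0786, 0]}, {"aperture": 0, "d": [-0.0434, -0.0786, 0]}, {"aperture": 0, "d": [-0.0434, -0.0786, 0]}, {"aperture": 0, "d": [-0.0434, -0.0786, 0]}, {"aperture": 0, "d": [-0.0434, -0.0786, 0]}, {"aperture": 0, "d": [-0.0434, -0.0786, 0]}]' > next.json && python3 drive.py next.json | tail -5
echo '[{"aperture": 0, "d": [-0.0434, -0.0786, 0]}, {"aperture": 0, "d": [-0.0434, -0.0786, 0]}, {"aperture": 0, "d": [-0.0434, -0.0786, 0]}, {"aperture": 0}, {"aperture": 0}, {"aperture": 0}]' > next.json && python3 drive.py next.json | tail -5;python3 to.py .503 .186 .032 -17.6
python3 - <<'E'
from h import *
grab("wrist",7)
E
```

```text
tool_pos: [0.5249, 0.0567, 0.094]
orientation: [[0.953, -0.303, -0.001], [-0.303, -0.953, -0.0], [-0.001, 0.001, -1.0]]
contact_force: [0.7, -0.3, -0.9]
gripper_width: 0.235
finger_force: 20.0
tool_pos: [0.4995, 0.1863, 0.0943]
orientation: [[0.953, -0.303, -0.001], [-0.303, -0.953, -0.001], [-0.001, 0.001, -1.0]]
contact_force: [-0.0, -0.0, -0.3]
gripper_width: 0.235
finger_force: 20.0
shift [ 0.0035 -0.0009  0.0623] len 0.062 psi -17.6 J6 2.21 F [-0.  -0.  -0.3]
turn -0.001 shift if turned first [ 0.0035 -0.0008  0.0623]
```

View pics/wrist7.png

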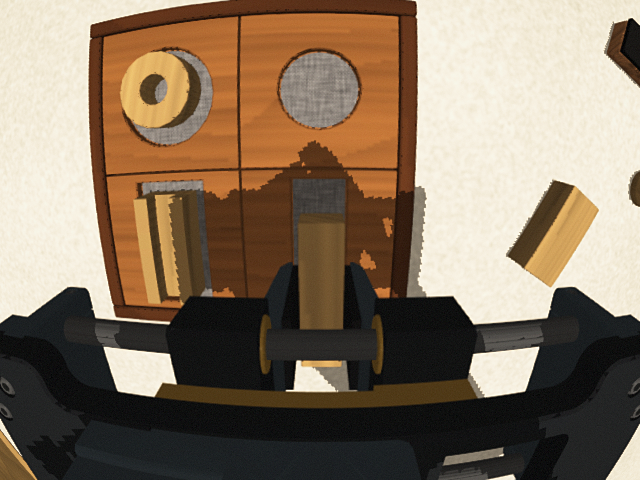

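The chassis is in its recess at (170,245), groove up. The axle is held parallel over the narrow recess (columns 293–346). Next: lower it.

Converted, 0.03 m is 0.06, 0.0295 m is 0.059.

```bash
echo '[{"aperture": 0, "d": [0.0066, -0.0016, 0.06]}, {"aperture": 0, "d": [0, 0, 0.059]}, {"aperture": 0}, {"aperture": 0}]' > next.json && python3 drive.py next.json | tail -5;python3 to.py .503 .186 .028 -17.6
```

```text
tool_pos: [0.5033, 0.1859, 0.0355]
orientation: [[0.953, -0.304, -0.001], [-0.304, -0.953, -0.0], [-0.001, 0.001, -1.0]]
contact_force: [0.9, 0.6, 0.1]
gripper_width: 0.236
finger_force: 20.0
shift [-0.0003  0.      0.0075] len 0.007 psi -17.7 J6 2.21 F [0.9 0.6 0.1]
turn -0.002 shift if turned first [-0.0003  0.      0.0075]
```

Converted, 0.007 m is 0.014.

```bash
echo '[{"aperture": 0, "d": [0, 0, 0.014]}, {"aperture": 0}, {"aperture": 0.5}, {"aperture": 0.5}, {"aperture": 0.5}, {"aperture": 0.5}]' > next.json && python3 drive.py next.json | tail -5
echo '[{"aperture": 0.5, "d": [0, 0, -0.06]}, {"aperture": 0.5, "d": [0, 0, -0.1]}, {"aperture": 1, "d": [0, 0, -0.1]}, {"aperture": 1}]' > next.json && python3 drive.py next.json | tail -5;python3 to.py .4555 -.124 .15 -17.6
```

```text
tool_pos: [0.5032, 0.1871, 0.0287]
orientation: [[0.953, -0.302, 0.0], [-0.302, -0.953, 0.0], [0.0, -0.0, -1.0]]
contact_force: [-0.5, -0.4, 0.4]
gripper_width: 0.497
finger_force: 0.0
tool_pos: [0.5075, 0.1885, 0.1656]
orientation: [[0.953, -0.302, 0.014], [-0.302, -0.953, 0.005], [0.012, -0.009, -1.0]]
contact_force: [0.7, -0.2, 1.3]
gripper_width: 0.643
finger_force: 0.0
shift [0.0448 0.3138 0.0133] len 0.317 psi -17.6 J6 2.21 F [ 0.7 -0.2  1.3]
turn 0.0 shift if turned first [0.045  0.3136 0.0156]
```

Converted, 0.0448 m is 0.0896, 0.006 m is 0.012.

```bash
echo '[{"aperture": 1, "d": [0.012, 0.0896, 0.002]}, {"aperture": 1, "d": [0.012, 0.0896, 0.002]}, {"aperture": 1, "d": [0.012, 0.0896, 0.002]}, {"aperture": 1, "d": [0.012, 0.0896, 0.002]}, {"aperture": 1, "d": [0.012, 0.0896, 0.002]}, {"aperture": 1, "d": [0.012, 0.0896, 0.002]}, {"aperture": 1, "d": [0.012, 0.0896, 0.002]}, {"aperture": 0.7}, {"aperture": 0.7}]' > next.json && python3 drive.py next.json | tail -5;python3 to.py .4555 -.124 .025
python3 - <<'E'
from h import *
grab("wrist",8)
E
```

```text
tool_pos: [0.4478, -0.1251, 0.151]
orientation: [[0.952, -0.305, -0.001], [-0.305, -0.952, 0.001], [-0.001, -0.0, -1.0]]
contact_force: [0.7, -0.4, -0.3]
gripper_width: 0.857
finger_force: 0.0
shift [ 0.0071 -0.0033  0.126 ] len 0.126 psi -17.8 J6 1.58 F [ 0.7 -0.4 -0.3]
```

View pics/wrist8.png

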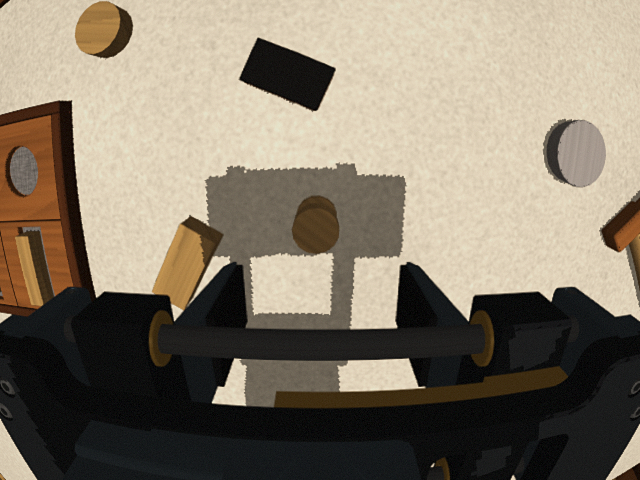

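The chimney top is at (315,229), between the fingers. The blank block's corner at (222,232) is about 75 mm away, so it clears. Next: descend.

Converted, 0.04 m is 0.08, 0.03 m is 0.06.

```bash
echo '[{"aperture": 0.7, "d": [0.012, -0.0056, 0.06]}, {"aperture": 0.7, "d": [0, 0, 0.08]}, {"aperture": 0.7, "d": [0, 0, 0.06]}, {"aperture": 0.7, "d": [0, 0, 0.049]}, {"aperture": 0.7}, {"aperture": 0}, {"aperture": 0}, {"aperture": 0}, {"aperture": 0}, {"aperture": 0}]' > next.json && python3 drive.py next.json 20 | tail -5
echo '[{"aperture": 0}, {"aperture": 0}, {"aperture": 0}, {"aperture": 0}]' > next.json && python3 drive.py next.json | tail -5
echo '[{"aperture": 0, "d": [0, 0, -0.08]}, {"aperture": 0, "d": [0, 0, -0.1]}, {"aperture": 0}]' > next.json && python3 drive.py next.json | tail -5; python3 to.py .6035 .153 .11 -17.6
```

```text
tool_pos: [0.4557, -0.1239, 0.028]
orientation: [[0.953, -0.303, 0.002], [-0.303, -0.953, -0.001], [0.002, -0.0, -1.0]]
contact_force: [0.2, 1.4, 5.0]
gripper_width: 0.389
finger_force: 20.0
tool_pos: [0.4557, -0.1239, 0.028]
orientation: [[0.953, -0.303, 0.002], [-0.303, -0.953, -0.0], [0.002, -0.0, -1.0]]
contact_force: [-0.2, 1.1, 6.5]
gripper_width: 0.387
finger_force: 20.0
tool_pos: [0.4591, -0.1252, 0.1226]
orientation: [[0.953, -0.303, 0.013], [-0.303, -0.953, -0.004], [0.013, -0.0, -1.0]]
contact_force: [0.9, -0.4, -0.6]
gripper_width: 0.387
finger_force: 20.0
shift [ 0.0533 -0.3088  0.0133] len 0.314 psi -17.6 J6 1.59 F [ 0.9 -0.4 -0.6]
turn -0.0 shift if turned first [ 0.0536 -0.3088  0.0126]
```

Converted, -0.0441 m is -0.0882, 0.0077 m is 0.0154.

```bash
echo '[{"aperture": 0, "d": [0.0154, -0.0882, 0]}, {"aperture": 0, "d": [0.0154, -0.0882, 0]}, {"aperture": 0, "d": [0.0154, -0.0882, 0]}, {"aperture": 0, "d": [0.0154, -0.0882, 0]}, {"aperture": 0, "d": [0.0154, -0.0882, 0]}, {"aperture": 0, "d": [0.0154, -0.0882, 0]}, {"aperture": 0, "d": [0.0154, -0.0882, 0]}, {"aperture": 0}, {"aperture": 0}, {"aperture": 0}]' > next.json && python3 drive.py next.json | tail -5;python3 to.py .6035 .153 .046
python3 - <<'E'
from h import *
grab("wrist",9)
E
```

```text
tool_pos: [0.5986, 0.1531, 0.1162]
orientation: [[0.953, -0.303, -0.002], [-0.303, -0.953, -0.001], [-0.002, 0.002, -1.0]]
contact_force: [-0.2, -0.1, 0.3]
gripper_width: 0.388
finger_force: 20.0
shift [ 0.0048 -0.0015  0.0702] len 0.07 psi -17.6 J6 2.11 F [-0.2 -0.1  0.3]
```

View pics/wrist9.png

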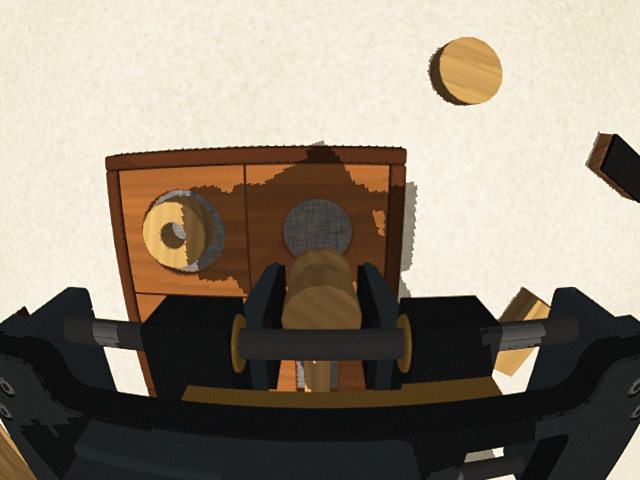

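The chimney is held upright, lined up with the small recess (317,230) below it. Next: lower it.

Converted, 0.035 m is 0.07, 0.034 m is 0.068.

```bash
echo '[{"aperture": 0, "d": [0.0092, -0.0026, 0.07]}, {"aperture": 0, "d": [0, 0, 0.068]}, {"aperture": 0}, {"aperture": 0}]' > next.json && python3 drive.py next.json | tail -5;python3 to.py .6035 .153 .0405
```

```text
tool_pos: [0.6041, 0.153, 0.0482]
orientation: [[0.953, -0.304, -0.001], [-0.304, -0.953, -0.0], [-0.001, 0.001, -1.0]]
contact_force: [0.1, -0.3, 0.1]
gripper_width: 0.39
finger_force: 20.0
shift [-0.0006  0.0002  0.0077] len 0.008 psi -17.7 J6 2.11 F [ 0.1 -0.3  0.1]
```

Converted, 0.007 m is 0.014.

```bash
echo '[{"aperture": 0, "d": [0, 0, 0.014]}, {"aperture": 0}, {"aperture": 0.65}, {"aperture": 0.65}, {"aperture": 0.65}, {"aperture": 0.65}]' > next.json && python3 drive.py next.json | tail -5
echo '[{"aperture": 0.65, "d": [0, 0, -0.06]}, {"aperture": 0.65, "d": [0, 0, -0.1]}, {"aperture": 0.65, "d": [0, 0, -0.08]}, {"aperture": 0.65, "d": [0, 0.09, 0]}, {"aperture": 0.65, "d": [0, 0.09, 0]}, {"aperture": 0.65, "d": [0, 0.09, 0]}, {"aperture": 0.65, "d": [0, 0.09, 0]}, {"aperture": 0.65, "d": [0, 0.09, 0]}, {"aperture": 0.65, "d": [0, 0.09, 0]}, {"aperture": 0.65}]' > next.json && python3 drive.py next.json | tail -5
python3 - <<'E'
from h import *
a=grab("top",10)["img"][160:340,120:340];b=grab("side",10)["img"][270:450,190:400]
print(env.get_state()["clock"])
A=cv2.resize(a,(400,328),interpolation=2);B=cv2.resize(b,(390,328),interpolation=2)
cv2.imwrite("pics/fin.png",np.hstack([A,B])[:,:,::-1])
E
```

```text
tool_pos: [0.6045, 0.1541, 0.0412]
orientation: [[0.953, -0.302, 0.001], [-0.302, -0.953, 0.0], [0.001, -0.0, -1.0]]
contact_force: [-0.4, 0.2, 0.2]
gripper_width: 0.648
finger_force: 0.0
tool_pos: [0.521, -0.1076, 0.1612]
orientation: [[0.952, -0.307, -0.001], [-0.307, -0.952, -0.002], [-0.0, 0.002, -1.0]]
contact_force: [-0.0, 0.6, -0.6]
gripper_width: 0.649
finger_force: 0.0
24.85
```

View pics/fin.png

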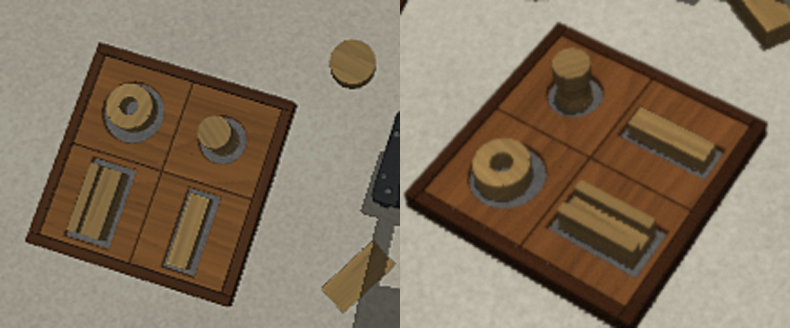

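Both views show all four parts in their recesses: chimney upright, chassis groove up, blanks untouched. I'll check the seating heights and offsets by triangulation.

```bash
python3 - <<'E'
from h import *
S={"top":dict(wheel=(191,219),chim=(238,233),chas=(175,271),axle=(224,286)),"side":dict(wheel=(244,357),chim=(282,305),chas=(302,388),axle=(333,343))}
r={};F={n:load(n,10) for n in S}
for n in S:
    H=hsv(F[n]);m=cv2.inRange(H,(16,70,84),(30,150,255))
    for k,s in S[n].items():
        w=np.zeros_like(m);cv2.circle(w,s,26,1,-1);c=[c for c in cv2.findContours(m*w,0,1)[0] if cv2.contourArea(c)>12 and np.linalg.norm(c.mean((0,1))-s)<15]
        h=cv2.convexHull(np.vstack(c));M=cv2.moments(h);r[n,k]=np.array([M["m10"],M["m01"]])/M["m00"];print(n,k,r[n,k].round(1),M["m00"])
B=dict(wheel=(.6372,.2545),chim=(.604,.153),chas=(.5355,.2867),axle=(.503,.1857))
for k in B:
    X,e=tri([(F[n],r[n,k],0) for n in S]);d=X[:2]-B[k];c,s=np.cos(-.307),np.sin(-.307);print(k,X.round(4),e.round(4),"off in tile",np.round([c*d[0]+s*d[1],-s*d[0]+c*d[1]],4))
E
```

```text
top wheel [190.5 217.7] 481.5
top chim [237.3 232. ] 250.0
top chas [171.2 269.9] 713.0
top axle [223.  286.3] 436.5
side wheel [244.2 359. ] 643.5
side chim [281.8 304.5] 258.5
side chas [301.7 388.5] 1016.0
side axle [336.  343.3] 527.5
wheel [0.6399 0.2547 0.0378] 0.0004 off in tile [0.0025 0.001 ]
chim [0.6046 0.1543 0.0677] 0.0005 off in tile [0.0002 0.0014]
chas [0.5342 0.2872 0.0422] 0.0014 off in tile [-0.0014  0.0001]
axle [0.5025 0.1866 0.0341] 0.0007 off in tile [-0.0008  0.0007]
```

The measured tops of 38, 68, 42 and 34 mm match parts resting on the 12 mm recess floors, and each part is within 3 mm of its recess centre.

```bash
python3 -c "
from plant import env, viewer
print(env.close_job())"
```

```text
the job is handed in; nothing more can be done
None
```

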